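# Square up glass bars in a sliding-fence jig

### The arm

A 7-joint arm with a two-finger parallel gripper is mounted at the origin on the work surface. World frame = base frame: x ahead of the robot, y to its left, z up, the work surface at z = 0. Lengths are in m, angles in rad, forces in N, time in s.
With the tool pointing down it reaches from about 0.35 to 0.9 m from the base axis. Payload 7.2 kg.
Tool frame: the origin (TCP) lies on the centre line of the jaws, within the pads' length; the fingertips stand 8 mm ahead of it and the grasp point (between the pads) lies 11 mm behind it; z points along the fingers, y is the line along which they close (so a half turn about z gives the same grasp; the last joint's range is limited). The gripper opens to 85 mm and grips with 20 to 120 N. Pads are 22 mm wide; open, the fingers measure 114 mm over their backs; the gripper's body (76 mm by 85 mm) begins 54 mm behind the grasp point. The pads swing forward as they close: fully open they stand 13 mm farther back than shut.
Start: joints at [-1.341, 0.411, -0.013, 1.596, 0.006, 1.134, -0.082], TCP at [0.183, 0.597, 0.239] pointing down, gripper open.
Joint ranges: [-2.95, 2.95], [-0.29, 1.99], [-1.47, 1.44], [0.14, 2.54], [-1.03, 4.17], [0.13, 1.85], [-2.86, 2.86]. Speed limits (rad/s): [2.39, 2.39, 3.01, 3.01, 3.14, 3.14, 3.14].

### API

Orientations are given as a 3x3 rotation matrix whose columns are the frame's x, y, z axes.
In Python, from cell import state, capture, get_calibration, finish_job gives the robot as it stands.
- The arm moves only by the tool step_arm, never from a script. Its argument "steps" is a list of rows, each a list of 5 numbers: the shift along the tool's x, y, z in m, then the turn about the tool's z in degrees, then the opening, from -1 (shut) to 1 (fully open). In form: [[tx, ty, tz, spin, gripper], ...]. A call has 1 to 10 rows; each row is the pose to reach, as a shift and turn from the pose commanded when the call began, along the tool's axes at that moment; what a row does not reach only later rows make up. A row lasts 1/8 s, in which the tool goes at most 62.5 mm and 10.7 degrees, less where a joint would pass 70% of its speed; a pose out of reach is approached as far as the arm can. A call with a gripper value outside its range is refused whole. The fingers move at their own pace and stop on an object; "squeeze" is the grip in N (left out, the last holds). Time passes only in rows, so rows that repeat a pose let the fingers close. It gives the time, the measured TCP pose, the force, the opening and the grip force at its end, in the units of the state.
- state(): the state, without advancing time (a new reading comes with each control period).
- capture(name): name is "side" or "top"; returns the picture (384x512x3 uint8, red, green, blue); there is no depth.
- get_calibration(name): a dict with "fovy" (degrees; the focal length in pixels is half the picture's height over the tangent of half this angle, whatever the lens; pixels are square), "cx", "cy" (the principal point, pixels), "rvec" (rotation vector, rad) and "tvec" (3), from world to camera coordinates, as OpenCV has them. Camera axes: x right, y down, z forward; pixel columns grow to the right and rows downward; lengths in m; the calibration is good to about 2 mm. A picture is of the moment at which its call begins. get_calibration takes no time and is no camera call.
- finish_job(): hands the job in; it is judged then, once.
The state is a dict: "t": time; "qpos": joint angles; "qvel": joint speeds; "effort": joint torques, N m; "eef_pos": TCP position; "tool_rot": TCP orientation; "force": force on the tool from outside, world axes, zero at the start; "moment": the same for the moment, N m; "gripper_width": opening from 0.0 (shut) to 1.0 (fully open); "grasp_force": force on a finger pad.
Only numpy, scipy, OpenCV 4.12 (cv2) and the standard library are available. Lean on these libraries where they do the work, as an engineer would, in place of code of your own. Each camera call takes 0.05 s, during which the arm holds its last target. There are 200 camera calls.

### The job

Line up the three coloured glass bars in the squaring jig for fusing: each one with its far end home against the wooden back ledge, side by side and square, and the row closed up tight against the steel end stop by sliding the fence with the red grip along its rail. Press the fence against the row, backed by the end stop, for a moment with about 15 N (never more than 45 N on the glass), then let go and leave the fence touching the row. Only slide the bars, never lift them off the bed, and leave everything else on the bench where it is.

Things in the scene. Friction and masses are not known exactly. Their poses are not given: they have to be found in the camera images.
- jig: fixed squaring jig; origin on the table under its middle; z up. Aluminium bed, top 12 mm above the table, from x=-0.100 to +0.060 m and y=-0.200 to +0.200 m, open at its -x side; along its +x side the wooden back ledge and behind that the guide rail (x=0.075 to 0.099 m)
- ledge_face (a point): foot of the back ledge's face at mid length, on the bed, 60 mm in +x from the jig's origin; axes as the jig's. The ledge runs along y and rises 12 mm above the bed. A bar that is home has its origin 50 mm in -x from this face
- stop_zone (a point): a mark on the jig's bed (axes as the jig's), NOT the stop itself. The black steel end stop (104 mm along x, 20 mm thick, 26 mm high, two brass screws on top) is clamped across the bed with its face toward -y anywhere from 25 mm before to 25 mm beyond this mark along y; its place is not reported: see it or feel for it
- fence: fence sliding along the jig's +y (friction about 3 N, stays where left, travel 270 mm). Origin at bed level on its flat pushing face, which looks to +y; axes as the jig's. The face spans x=-46 to +58 mm, 1 to 22 mm above the bed; the fence is 16 mm thick behind it. At its +x end an arm crosses over the ledge to a 60 mm carriage on the rail
- fence_grip (a point): centre of the red upright grip on the fence, 44 mm wide along x, 14 mm thick along y, 46 mm high (22 to 68 mm above the bed); it lies 6 mm in +x, 8 mm in -y and 45 mm in z from the fence's origin; free to push from the -y side
- bar_green: pale sea-green cast glass bar, 100 mm long (its x axis), 34 mm wide (its y axis), 20 mm high, about 170 g, loose on the jig's bed, lying roughly across it; origin at the centre of its underside
- bar_amber: amber-orange cast glass bar, 100 mm long (its x axis), 34 mm wide (its y axis), 20 mm high, about 170 g, loose on the jig's bed, lying roughly across it; origin at the centre of its underside
- bar_blue: cobalt blue cast glass bar, 100 mm long (its x axis), 34 mm wide (its y axis), 20 mm high, about 170 g, loose on the jig's bed, lying roughly across it; origin at the centre of its underside
- spare_bar: bystander: an off-white glass bar of the same size lying on the table in front of the jig, not part of the row; origin at the centre of its underside
- frit_jar: bystander: small jar with red lid, 44 mm wide, 55 mm high, on the table in front of the jig; origin under its centre
- rod_pot: bystander: white and orange pot of rods, 100 mm wide, rods up to 215 mm high, to the left of the jig; origin under its centre
- torch: bystander: bench torch on a steel foot 110 x 90 mm, 165 mm high; origin under its foot
- cup: bystander: blue cup 72 mm wide, 90 mm high, beyond the jig; origin under its centre
- spatula: bystander: spatula 190 mm long lying on the table; origin on the table under its middle
- marver: bystander: dark steel plate 120 x 80 x 12 mm lying on the table; origin under its centre
Not all that is in view belongs to the job. There is more than one size of the bar_blue; the job needs the larger. What is shaped like the bar_amber but pink is not meant.

How it is judged:
By the outcome, as a careful person would: the job done as asked, in the order asked, and still so for the second after the job is handed in, with the robot touching nothing.
It also fails if it takes over 72 s, if anything falls off the work surface, if the arm or the gripper's body presses on something with over 40 N, if the wrist force passes 120 N, or if a joint passes its speed limit or range.

## Working session

There is one attempt and no reset: what is moved stays moved. The work goes in short steps, Python scripts to look and compute and a tool call to move; the robot and the scene stay as the last step left them, time stands still between calls to the robot, and variables do not carry over. Pictures are saved under pics/ and viewed, at most 10 in all, crops included, and the job is handed in when it is done.

Besides the shell and the picture viewer there is one more tool, called by a JSON object that holds its "fn" and its "kwargs", one argument or row to a line. step_arm: Moves the arm, as the interface text tells. Its arguments: {"type":"object","properties":{"steps":{"type":"array"},"squeeze":{"type":"number"}},"required":["steps"]}

```bash
mkdir -p pics; cat > h.py <<'E'
import numpy as np, cv2
from cell import state, capture, get_calibration
def cam(n):
    c=get_calibration(n); f=192/np.tan(np.radians(c["fovy"])/2)
    K=np.array([[f,0,c["cx"]],[0,f,c["cy"]],[0,0,1]]); return K,cv2.Rodrigues(np.array(c["rvec"],float))[0],np.array(c["tvec"],float).ravel(),c
def ray(n,uv):
    K,R,t,c=cam(n); uv=np.atleast_2d(np.array(uv,float))
    d=np.c_[uv,np.ones(len(uv))]@np.linalg.inv(K).T@R
    return -R.T@t,d
def plane(n,uv,z):
    o,d=ray(n,uv); return o+d*((z-o[2])/d[:,2])[:,None]
def proj(n,P):
    K,R,t,c=cam(n); p=(np.atleast_2d(P)@R.T+t)@K.T; return p[:,:2]/p[:,2:]
def tri(a,b):
    o1,d1=ray("top",a);o2,d2=ray("side",b);d1=d1[0];d2=d2[0]
    s=np.linalg.lstsq(np.c_[d1,-d2],o2-o1,rcond=None)[0]
    p,q=o1+s[0]*d1,o2+s[1]*d2; return (p+q)/2,np.linalg.norm(p-q)
E
python3 - <<'E'
from h import *
for n in("top","side"):
    im=capture(n); np.save(f"pics/{n}0.npy",im); cv2.imwrite(f"pics/{n}0.png",cv2.resize(im[:,:,::-1],(800,600),interpolation=cv2.INTER_CUBIC))
    K,R,t,c=cam(n); print(c, -R.T@t)
s=state(); print(s["eef_pos"],s["tool_rot"],s["t"],s["force"])
E
```

```text
{'fovy': 57.124490898962065, 'cx': 250.22732627337535, 'cy': 195.13174733744256, 'rvec': array([ 2.01124742, -2.20372732,  0.23404303]), 'tvec': array([0.02851355, 0.52654745, 1.19011736])} [ 2.60341474e-01 -1.07501100e-03  1.27540807e+00]
{'fovy': 51.18712116025326, 'cx': 257.8275048610441, 'cy': 192.67417898526966, 'rvec': array([ 0.40222673, -2.81845963,  1.06040664]), 'tvec': array([0.51754118, 0.1448021 , 1.07820769])} [0.3241969  0.72254634 0.90783892]
[0.18330193 0.59704764 0.23851365] [[-9.55974824e-01  2.93448493e-01 -3.44067415e-04]
 [ 2.93448677e-01  9.55973708e-01 -1.46402900e-03]
 [-1.00697702e-04 -1.50054100e-03 -9.99998869e-01]] 0.1 [-1.03144844 -0.33172908 -0.00159412]
```

View pics/top0.png

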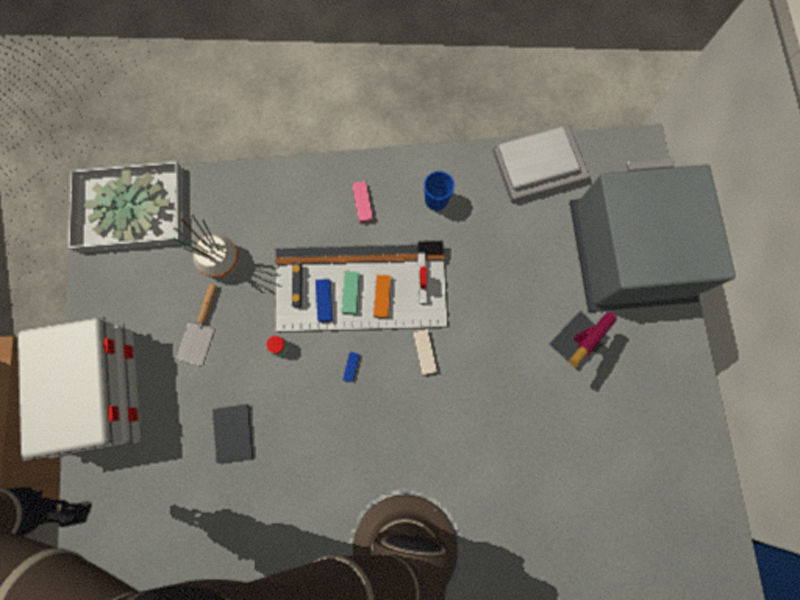

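View pics/side0.png

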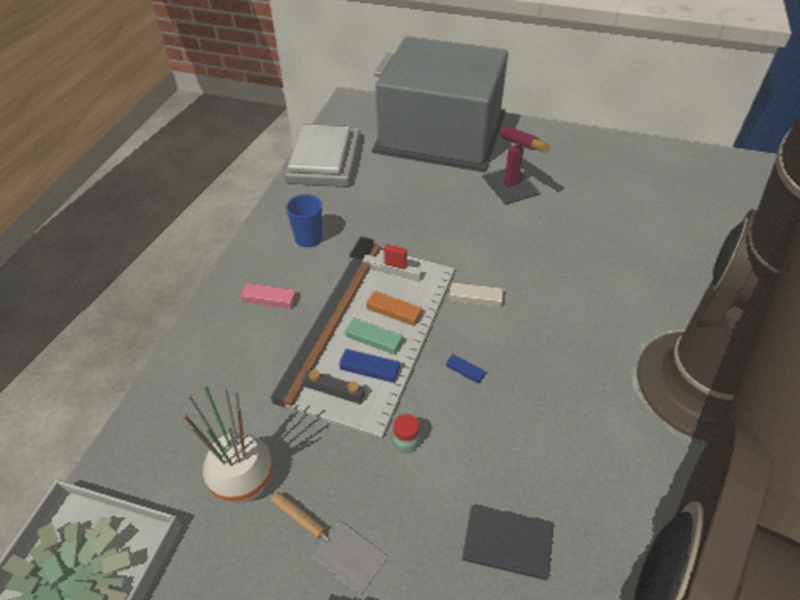

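Top view (800x600 scale): the job bars are blue (324,300), green (350,292) and amber (382,296). The stop is at (296,286), the fence at (423,278) and the red grip at (424,276).
Lookalikes: small blue (352,366), cup (438,188), pink (363,202), off-white spare (426,352), jar's red lid (276,344) and the red latches on the left. I choose the three bars on the bed. The side view agrees: blue (370,365), green (374,335), amber (394,307), grip (395,257).

```bash
cat > seg.py <<'E'
from h import *
HS={"blue":((105,120,40),(130,255,255)),"green":((60,50,60),(90,255,255)),"amber":((5,150,120),(16,255,255)),"red":((0,170,110),(4,255,255))}
ROI={"top":(150,210,175,290),"side":(150,275,175,295)}  # r0,r1,c0,c1
def masks(n,im):
    h=cv2.cvtColor(cv2.GaussianBlur(im,(3,3),0.6),cv2.COLOR_RGB2HSV); o={}
    for k,(a,b) in HS.items():
        m=cv2.inRange(h,a,b); r=ROI[n]; z=np.zeros_like(m); z[r[0]:r[1],r[2]:r[3]]=m[r[0]:r[1],r[2]:r[3]]
        N,L,S,C=cv2.connectedComponentsWithStats(z)
        if N>1: o[k]=(L==1+np.argmax(S[1:,4])).astype(np.uint8)*255
    return o
E
python3 - <<'E'
from seg import *
J={}
for n in("top","side"):
    im=np.load(f"pics/{n}0.npy"); ms=masks(n,im); J[n]=ms
    for k,m in ms.items():
        c=max(cv2.findContours(m,0,2)[0],key=cv2.contourArea); r=cv2.minAreaRect(c)
        M=cv2.moments(m,True); cc=(M["m10"]/M["m00"],M["m01"]/M["m00"])
        print(n,k,int(M["m00"]),np.round(cc,1),np.round(r[1],1),round(r[2],1))
        if n=="top":
            z=.08 if k=="red" else .032
            P=plane(n,np.argwhere(m)[:,::-1],z)
            (x,y),(w,h),a=cv2.minAreaRect((P[:,:2]*1000).astype(np.float32))
            Q=P[:,:2]-P[:,:2].mean(0); ev,V=np.linalg.eigh(Q.T@Q/len(Q)); d=V[:,1]*np.sign(V[0,1])
            print("   world mean",np.round(P.mean(0),4),"rect",np.round([x,y,w,h],1),"pca",np.round(np.sqrt(12*ev),4),np.round(np.degrees(np.arctan2(d[1],d[0])),1))
im=np.load("pics/top0.npy"); h=cv2.cvtColor(im,cv2.COLOR_RGB2HSV)
# bed: fill white mask
m=cv2.inRange(h,(0,0,165),(180,45,255)); z=np.zeros_like(m); z[165:213,172:290]=m[165:213,172:290]
N,L,S,C=cv2.connectedComponentsWithStats(cv2.morphologyEx(z,cv2.MORPH_CLOSE,np.ones((3,3)))); b=(L==1+np.argmax(S[1:,4]))
P=plane("top",np.argwhere(b)[:,::-1],.012)
r=cv2.minAreaRect((P[:,:2]*1000).astype(np.float32)); print("bed",np.round(cv2.boxPoints(r)),r)
t=im[145:222,168:296]; s=np.load("pics/side0.npy")[145:285,165:300]
A=cv2.resize(t,None,fx=6,fy=6,interpolation=2)[:,:,::-1]
cv2.imwrite("pics/cr1.png",A)
cv2.imwrite("pics/cr2.png",cv2.resize(s,None,fx=4.2,fy=4.2,interpolation=2)[:,:,::-1])
E
```

```text
top blue 232 [206.8 191.9] [26.4  8.7] 86.6
   world mean [0.559  0.1355 0.032 ] rect [558.9 135.2  31.7  98.6] pca [0.0312 0.0982] 0.1
top green 250 [224.  186.9] [ 9.4 26.4] 3.8
   world mean [0.5716 0.0721 0.032 ] rect [571.8  72.1  34.   98.2] pca [0.0338 0.0994] -8.6
top amber 236 [244.2 189.1] [ 8.9 26.4] 4.1
   world mean [ 5.568e-01 -3.000e-04  3.200e-02] rect [ 5.573e+02 -3.000e-01  3.210e+01  9.830e+01] pca [0.0319 0.0987] -9.0
top red 44 [270.5 176.5] [11.  3.] 90.0
   world mean [ 0.5821 -0.0962  0.08  ] rect [582.2 -96.2  10.6  40. ] pca [0.0131 0.0403] -6.0
side blue 401 [236.  233.4] [35.4 11.4] 14.0
side green 412 [238.9 214.7] [34.7 12.6] 20.0
side amber 322 [251.6 196.7] [31.8 10.4] 20.0
side red 21 [261.6 269.8] [7.6 5.1] 23.2
bed [[ 463. -142.]
 [ 641. -156.]
 [ 672.  242.]
 [ 495.  255.]] ((567.71533203125, 49.84492492675781), (398.5848388671875, 178.11521911621094), 85.51020812988281)
```

View pics/cr1.png

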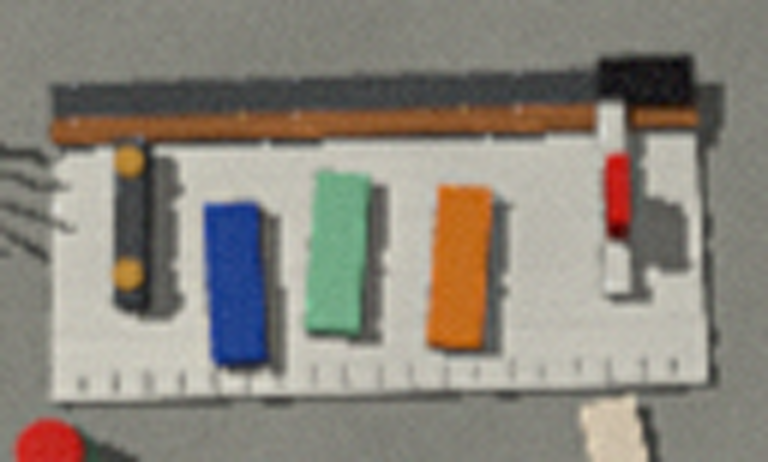

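View pics/cr2.png

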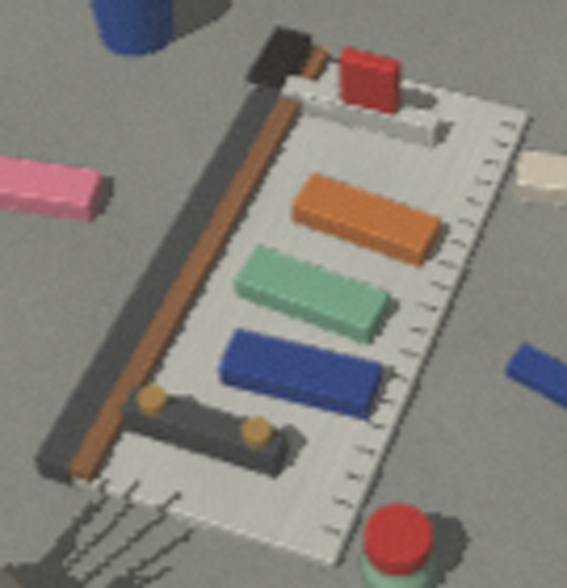

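The crops confirm the choice: full-size blue, green and amber on the bed, the stop with brass screws at the left, the fence at the right. Next I fit the jig frame from the ledge foot and the bed ends.

```bash
python3 - <<'E'
from seg import *
im=np.load("pics/top0.npy"); h=cv2.cvtColor(im,cv2.COLOR_RGB2HSV).astype(float); S=h[:,:,1]
g=im.astype(float)
# ledge foot: brown->white down each column (R-B)
rb=g[:,:,0]-g[:,:,2]; pts=[]
for c in list(range(200,262)):
    col=rb[155:178,c]; k=np.argmax(col); 
    hi=col[k]; lo=np.median(col[k+4:k+8])
    for r in range(k,len(col)-1):
        th=(hi+lo)/2
        if col[r]>=th>col[r+1]: pts.append((c,155+r+(col[r]-th)/(col[r]-col[r+1]))); break
W=plane("top",pts,.012)[:,:2]
for _ in range(3):
    p=np.polyfit(W[:,1],W[:,0],1); e=W[:,0]-np.polyval(p,W[:,1]); W=W[abs(e)<max(.0015,2*e.std())]
th=-np.arctan(p[0]); print("ledge yaw",np.degrees(th),"rms",e.std(),len(W))
ex=np.array([np.cos(th),np.sin(th)]);ey=np.array([-ex[1],ex[0]])
L0=W@ex; xl=L0.mean()
# bed ends: sample rows of gray
v=g.mean(2); 
for name,(a,b) in {"left":(170,184),"right":(278,292)}.items():
    ys=[]
    for r in range(176,204):
        row=v[r,a:b]; d=np.abs(np.diff(row)); d=np.where(np.diff(row)*(1 if name=="left" else -1)>0,d,0)
        k=np.argmax(d); w=d[max(0,k-1):k+2]; u=a+max(0,k-1)+.5+np.sum(w*np.arange(len(w)))/w.sum()
        ys.append(plane("top",[[u,r]],.012)[0,:2]@ey)
    print(name,np.median(ys),np.std(ys))
    if name=="left": yl=np.median(ys)
    else: yr=np.median(ys)
O=(xl-.06)*ex+(yl+yr)/2*ey; print("width",yl-yr,"jig origin",O)
np.savez("jig.npz",O=O,th=th)
Jf=lambda P:np.c_[(P[:,:2]-O)@ex,(P[:,:2]-O)@ey]
# front edge check
# bars
for n in("top",):
    for k,m in masks(n,im).items():
        P=Jf(plane(n,np.argwhere(m)[:,::-1],.08 if k=="red" else .032)); Q=P-P.mean(0); ev,V=np.linalg.eigh(Q.T@Q); d=V[:,1]*np.sign(V[0,1])
        print(k,"jig",np.round(P.mean(0),4),"yaw",round(np.degrees(np.arctan2(d[1],d[0])),1))
# stop: screws in both views + dark mask
br={}
for n,r in {"top":(165,200,180,200),"side":(236,262,190,236)}.items():
    I=np.load(f"pics/{n}0.npy"); H=cv2.cvtColor(I,cv2.COLOR_RGB2HSV); m=cv2.inRange(H,(10,110,90),(28,255,255)); z=np.zeros_like(m); z[r[0]:r[1],r[2]:r[3]]=m[r[0]:r[1],r[2]:r[3]]
    N,L,St,C=cv2.connectedComponentsWithStats(z); i=np.argsort(-St[1:,4])[:2]+1; br[n]=C[i][np.argsort(C[i][:,1])] if n=="top" else C[i][np.argsort(C[i][:,0])]
    print(n,St[i,4],br[n])
for a,b in zip(br["top"],br["side"]):
    p,e=tri(a,b); print("screw",p,e,"jig",Jf(p[None]), "on z.04",Jf(plane("top",[a],.04)),Jf(plane("side",[b],.04)))
# bar heights: far-left.. use side-view top centroid by bright top face
I=np.load("pics/side0.npy")
for k,m in masks("side",I).items():
    vv=I.max(2)[m>0]; t,_=cv2.threshold(vv.reshape(-1,1),0,255,cv2.THRESH_OTSU); mm=(m>0)&(I.max(2)>t); c=np.argwhere(mm)[:,::-1].mean(0)
    mt=masks("top",im).get(k); p,e=tri(np.argwhere(mt)[:,::-1].mean(0),c); print(k,"tri z",np.round(p,4),round(e,4),mm.sum())
E
```

```text
ledge yaw -3.8678728234772666 rms 0.000625175905062997 53
left 0.2877761080383635 0.0035072946336997717
right -0.11099591181375007 0.0006405164471076965
width 0.3987720198521136 jig origin [0.59141716 0.04860626]
blue jig [-0.0382  0.0845] yaw 4.0
green jig [-0.0213  0.0221] yaw -4.8
amber jig [-0.0313 -0.0511] yaw -5.2
red jig [ 0.0005 -0.1451] yaw -2.1
top [66 24] [[188.78787879 166.1969697 ]
 [189.04166667 171.54166667]]
side [43 32] [[192.         241.88372093]
 [225.5        247.5       ]]
screw [0.66311146 0.19595955 0.02704768] 0.00032995062005620687 jig [[0.06159115 0.15185386]] on z.04 [[0.05772888 0.14956458]] [[0.05592199 0.15925018]]
screw [0.60165076 0.1926362  0.04618464] 0.06733047557665754 jig [[0.00049462 0.1443922 ]] on z.04 [[0.03739733 0.14835374]] [[-0.03285423  0.14532712]]
blue tri z [0.5597 0.1358 0.0295] 0.0005 324
green tri z [0.5725 0.0723 0.0301] 0.0009 312
amber tri z [ 5.57e-01 -3.00e-04  2.97e-02] 0.0003 255
red tri z [ 0.65   -0.1227 -0.531 ] 0.1907 10
  return _methods._mean(a, axis=axis, dtype=dtype,
  ret = ret.dtype.type(ret / rcount)
```

{"fn": "step_arm", "kwargs": {
  "steps": [
    [-0.416,-0.353,0.05,-13.2,-1],
    [-0.416,-0.353,0.05,-13.2,-1],
    [-0.416,-0.353,0.05,-13.2,-1],
    [-0.416,-0.353,0.05,-13.2,-1],
    [-0.416,-0.353,0.05,-13.2,-1],
    [-0.416,-0.353,0.05,-13.2,-1],
    [-0.416,-0.353,0.05,-13.2,-1],
    [-0.416,-0.353,0.05,-13.2,-1],
    [-0.416,-0.353,0.05,-13.2,-1],
    [-0.416,-0.353,0.05,-13.2,-1]
  ]
}}

```text
t: 1.35
eef_pos: [0.4788, 0.1339, 0.1888]
tool_rot: [[-0.997, 0.074, -0.0], [0.074, 0.997, -0.002], [0.0, -0.002, -1.0]]
force: [0.1, 0.8, -0.2]
gripper_width: -0.001
grasp_force: 0.0
```

```bash
cat > st.py <<'E'
from h import *
s=state(); z=np.load("jig.npz"); th=z["th"]; ex=np.array([np.cos(th),np.sin(th)]); ey=np.array([-ex[1],ex[0]]); d=s["eef_pos"][:2]-z["O"]
ty=s["tool_rot"][:,1]; F=s["force"]
print("t",round(s["t"],2),"jig",np.round([d@ex,d@ey,s["eef_pos"][2]],4),"tool y vs jig y deg",round(np.degrees(np.arctan2(ty[1],ty[0])-np.pi/2-th),2),"F jig",np.round([F[:2]@ex,F[:2]@ey,F[2]],1),"grip",round(s["gripper_width"],2))
E
python3 st.py
```

```text
t 1.35 jig [-0.1181  0.0775  0.1888] tool y vs jig y deg -0.38 F jig [-0.   0.8 -0.2] grip -0.0
```

{"fn": "step_arm", "kwargs": {
  "steps": [
    [0,0,0.06,-0.3,-1],
    [0,0,0.12,-0.3,-1],
    [0,0,0.163,-0.3,-1],
    [0,0,0.163,-0.3,-1]
  ]
}}

```text
t: 1.85
eef_pos: [0.4746, 0.138, 0.0237]
tool_rot: [[-0.998, 0.061, -0.007], [0.061, 0.998, -0.002], [0.006, -0.003, -1.0]]
force: [-0.5, -0.5, 0.3]
gripper_width: -0.001
grasp_force: 0.0
```

```bash
python3 st.py
```

```text
t 1.85 jig [-0.1226  0.0813  0.0237] tool y vs jig y deg 0.37 F jig [-0.5 -0.5  0.3] grip -0.0
```

{"fn": "step_arm", "kwargs": {
  "steps": [
    [-0.01,0,0,0,-1],
    [-0.017,0,0,0,-1],
    [-0.023,0,0,0,-1],
    [-0.029,0,0,0,-1],
    [-0.035,0,0,0,-1],
    [-0.041,0,0,0,-1],
    [-0.047,0,0,0,-1],
    [-0.052,0,0,0,-1],
    [-0.056,0,0,0,-1],
    [-0.06,0,0,0,-1]
  ]
}}

```text
t: 3.1
eef_pos: [0.5376, 0.1342, 0.0262]
tool_rot: [[-0.998, 0.062, -0.0], [0.062, 0.998, -0.0], [0.0, -0.0, -1.0]]
force: [-1.8, 0.1, 0.8]
gripper_width: -0.0
grasp_force: 0.5
```

```bash
python3 st.py
```

```text
t 3.1 jig [-0.0595  0.0818  0.0262] tool y vs jig y deg 0.31 F jig [-1.8 -0.   0.8] grip -0.0
```

Contact is light, about 1.8 N of sliding friction. I'll ease on to the ledge.

{"fn": "step_arm", "kwargs": {
  "steps": [
    [-0.002,0,0,0,-1],
    [-0.004,0,0,0,-1],
    [-0.006,0,0,0,-1],
    [-0.007,0,0,0,-1],
    [-0.007,0,0,0,-1]
  ]
}}

```text
t: 3.72
eef_pos: [0.5419, 0.134, 0.0259]
tool_rot: [[-0.998, 0.061, -0.005], [0.061, 0.998, -0.0], [0.005, -0.001, -1.0]]
force: [-7.1, 1.1, 4.3]
gripper_width: 0.0
grasp_force: 4.0
```

```bash
python3 st.py; python3 - <<'E'
from seg import *
z=np.load("jig.npz"); th=z["th"]; ex=np.array([np.cos(th),np.sin(th)]); ey=np.array([-ex[1],ex[0]])
im=capture("top"); np.save("pics/t1.npy",im)
for k,m in masks("top",im).items():
    P=plane("top",np.argwhere(m)[:,::-1],.032)[:,:2]-z["O"]; P=np.c_[P@ex,P@ey]; Q=P-P.mean(0); ev,V=np.linalg.eigh(Q.T@Q); d=V[:,1]*np.sign(V[0,1])
    print(k,np.round(P.mean(0),4),round(np.degrees(np.arctan2(d[1],d[0])),1),P.max(0),P.min(0))
E
```

```text
t 3.73 jig [-0.0551  0.0819  0.0259] tool y vs jig y deg 0.35 F jig [-7.1  0.6  4.3] grip 0.0
green [-0.0197  0.0211] -3.2 [0.0275252  0.04037703] [-0.07010677  0.00342827]
amber [-0.0252 -0.0521] -3.1 [ 0.01805835 -0.03538049] [-0.07184984 -0.06941635]
red [ 0.0136 -0.148 ] -2.1 [ 0.03451407 -0.14194679] [-0.00714346 -0.15410198]
```

{"fn": "step_arm", "kwargs": {
  "steps": [
    [-0.001,0,0,0,-1],
    [-0.002,0,0,0,-1],
    [-0.003,0,0,0,-1],
    [-0.003,0,0,0,-1]
  ]
}}

```text
t: 4.28
eef_pos: [0.5421, 0.1341, 0.0255]
tool_rot: [[-0.998, 0.061, -0.01], [0.061, 0.998, -0.001], [0.01, -0.001, -1.0]]
force: [-15.5, 0.8, 11.0]
gripper_width: -0.005
grasp_force: 8.1
```

```bash
python3 st.py
```

```text
t 4.28 jig [-0.055   0.0819  0.0255] tool y vs jig y deg 0.38 F jig [-15.5  -0.2  11. ] grip -0.01
```

{"fn": "step_arm", "kwargs": {
  "steps": [
    [0.02,0,-0.002,0,-1],
    [0.05,0,-0.002,0,-1],
    [0.068,0,-0.002,-0.3,-1],
    [0.068,-0.03,-0.002,-0.3,-1],
    [0.068,-0.055,-0.002,-0.3,-1],
    [0.06,-0.055,-0.002,-0.3,-1],
    [0.05,-0.055,-0.002,-0.3,-1],
    [0.042,-0.055,-0.002,-0.3,-1],
    [0.036,-0.055,-0.002,-0.3,-1],
    [0.03,-0.055,-0.002,-0.3,-1]
  ]
}}

```text
t: 5.52
eef_pos: [0.5142, 0.0809, 0.0281]
tool_rot: [[-0.998, 0.056, -0.0], [0.056, 0.998, 0.0], [0.0, -0.0, -1.0]]
force: [-1.5, 1.1, 0.2]
gripper_width: -0.001
grasp_force: 0.4
```

{"fn": "step_arm", "kwargs": {
  "steps": [
    [-0.006,0,0,0,-1],
    [-0.012,0,0,0,-1],
    [-0.018,0,0,0,-1],
    [-0.022,0,0,0,-1],
    [-0.025,0,0,0,-1],
    [-0.028,0,0,0,-1],
    [-0.03,0,0,0,-1],
    [-0.03,0,0,0,-1]
  ]
}}

```text
t: 6.52
eef_pos: [0.5379, 0.0788, 0.0271]
tool_rot: [[-0.998, 0.057, -0.012], [0.057, 0.998, -0.001], [0.012, -0.001, -1.0]]
force: [-16.8, -0.4, 9.3]
gripper_width: -0.001
grasp_force: 8.1
```

```bash
python3 st.py
```

```text
t 6.53 jig [-0.0554  0.0265  0.0271] tool y vs jig y deg 0.63 F jig [-16.8  -1.6   9.3] grip -0.0
```

{"fn": "step_arm", "kwargs": {
  "steps": [
    [0.02,0,-0.001,0.6,-1],
    [0.05,0,-0.001,0.6,-1],
    [0.068,0,-0.001,0.6,-1],
    [0.068,-0.035,-0.001,0.6,-1],
    [0.068,-0.074,-0.001,0.6,-1],
    [0.06,-0.074,-0.001,0.6,-1],
    [0.05,-0.074,-0.001,0.6,-1],
    [0.042,-0.074,-0.001,0.6,-1],
    [0.036,-0.074,-0.001,0.6,-1],
    [0.03,-0.074,-0.001,0.6,-1]
  ]
}}

```text
t: 7.78
eef_pos: [0.5099, 0.0073, 0.0291]
tool_rot: [[-0.998, 0.066, -0.001], [0.066, 0.998, 0.0], [0.001, 0.0, -1.0]]
force: [-0.7, 0.9, 1.4]
gripper_width: -0.001
grasp_force: 0.5
```

{"fn": "step_arm", "kwargs": {
  "steps": [
    [-0.006,0,0,0,-1],
    [-0.012,0,0,0,-1],
    [-0.018,0,0,0,-1],
    [-0.022,0,0,0,-1],
    [-0.025,0,0,0,-1],
    [-0.028,0,0,0,-1],
    [-0.03,0,0,0,-1],
    [-0.03,0,0,0,-1]
  ]
}}

```text
t: 8.78
eef_pos: [0.5334, 0.0047, 0.0281]
tool_rot: [[-0.998, 0.067, -0.013], [0.067, 0.998, 0.0], [0.013, -0.001, -1.0]]
force: [-17.3, 0.5, 10.5]
gripper_width: -0.002
grasp_force: 8.5
```

```bash
python3 st.py
```

```text
t 8.78 jig [-0.0549 -0.0477  0.0281] tool y vs jig y deg 0.0 F jig [-17.3  -0.6  10.5] grip -0.0
```

{"fn": "step_arm", "kwargs": {
  "steps": [
    [0.03,0,0,0,-1],
    [0.05,0,-0.04,0,-1],
    [0.05,-0.02,-0.1,0,-1],
    [0.0,-0.08,-0.12,0,-1],
    [-0.05,-0.137,-0.12,0,-1],
    [-0.056,-0.137,-0.12,0,-1],
    [-0.056,-0.137,-0.12,0,-1],
    [-0.056,-0.137,-0.12,0,-1]
  ]
}}

```text
t: 9.78
eef_pos: [0.5859, -0.1351, 0.1489]
tool_rot: [[-0.998, 0.067, -0.001], [0.067, 0.998, 0.001], [0.001, 0.001, -1.0]]
force: [0.4, -0.3, -0.2]
gripper_width: 0.0
grasp_force: 0.0
```

```bash
python3 st.py;  python3 - <<'E'
from seg import *
z=np.load("jig.npz"); th=z["th"]; ex=np.array([np.cos(th),np.sin(th)]); ey=np.array([-ex[1],ex[0]])
for n in("top","side"):
    im=capture(n); np.save(f"pics/{n}2.npy",im)
    if n=="side": cv2.imwrite("pics/s2.png",cv2.resize(im[145:285,165:300],None,fx=4.2,fy=4.2,interpolation=2)[:,:,::-1])
    for k,m in masks(n,im).items():
        P=plane(n,np.argwhere(m)[:,::-1],.08 if k=="red" else .032)[:,:2]-z["O"]; P=np.c_[P@ex,P@ey]; Q=P-P.mean(0); ev,V=np.linalg.eigh(Q.T@Q); d=V[:,1]*np.sign(V[0,1])
        print(n,k,np.round(P.mean(0),4),round(np.degrees(np.arctan2(d[1],d[0])),1),len(P))
E
```

```text
t 9.78 jig [ 0.0068 -0.1837  0.1489] tool y vs jig y deg 0.02 F jig [ 0.4 -0.2 -0.2] grip 0.0
top blue [0.0035 0.0814] 2.3 220
top green [0.003  0.0234] -3.6 236
top amber [ 0.0337 -0.0117] 79.1 465
side blue [0.004 0.087] 0.2 386
side green [0.0019 0.0291] -3.7 409
side amber [ 0.0054 -0.0445] -3.5 330
side red [ 0.0054 -0.1432] 0.9 10
```

View pics/s2.png

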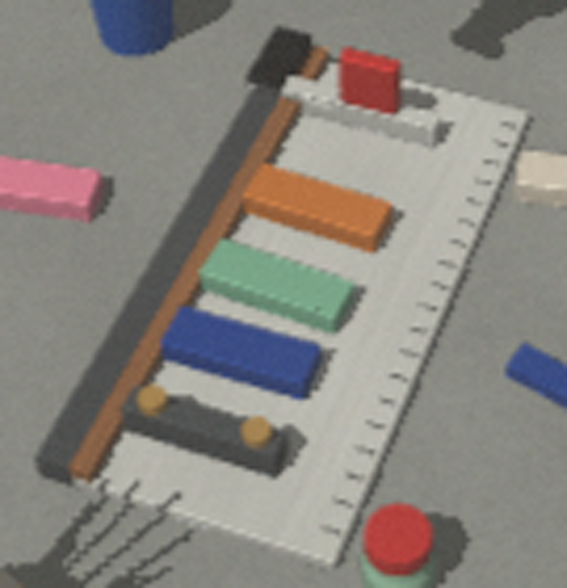

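The side crop shows all three bars at the ledge (amber (318,205), green (278,285), blue (242,350)), and the grip at (370,80) is free. Now to the fence.

{"fn": "step_arm", "kwargs": {
  "steps": [
    [0,0,0.05,0,-1],
    [0,0,0.094,0,-1],
    [0,0,0.094,0,-1],
    [0,0.008,0.094,0,-1],
    [0,0.016,0.094,0,-1],
    [0,0.022,0.094,0,-1],
    [0,0.028,0.094,0,-1],
    [0,0.034,0.094,0,-1]
  ]
}}

```text
t: 10.88
eef_pos: [0.5892, -0.102, 0.0559]
tool_rot: [[-0.998, 0.068, 0.001], [0.068, 0.998, -0.001], [-0.001, -0.0, -1.0]]
force: [1.0, -4.5, 1.4]
gripper_width: -0.002
grasp_force: 1.6
```

```bash
python3 st.py
```

```text
t 10.88 jig [ 0.0079 -0.1504  0.0559] tool y vs jig y deg -0.02 F jig [ 1.3 -4.4  1.4] grip -0.0
```

{"fn": "step_arm", "kwargs": {
  "steps": [
    [0,0.007,0,0,-1],
    [0,0.014,0,0,-1],
    [0,0.021,0,0,-1],
    [0,0.028,0,0,-1],
    [0,0.035,0,0,-1],
    [0,0.041,0,0,-1],
    [0,0.046,0,0,-1],
    [0,0.051,0,0,-1],
    [0,0.056,0,0,-1],
    [0,0.061,0,0,-1]
  ]
}}

```text
t: 12.12
eef_pos: [0.5926, -0.041, 0.0552]
tool_rot: [[-0.998, 0.068, -0.0], [0.068, 0.998, -0.0], [0.0, -0.0, -1.0]]
force: [0.9, -3.9, 0.6]
gripper_width: -0.0
grasp_force: 2.0
```

{"fn": "step_arm", "kwargs": {
  "steps": [
    [0,0.005,0,0,-1],
    [0,0.01,0,0,-1],
    [0,0.015,0,0,-1],
    [0,0.02,0,0,-1],
    [0,0.025,0,0,-1],
    [0,0.03,0,0,-1],
    [0,0.035,0,0,-1],
    [0,0.04,0,0,-1]
  ]
}}

```text
t: 13.12
eef_pos: [0.5953, -0.001, 0.0552]
tool_rot: [[-0.998, 0.068, -0.0], [0.068, 0.998, -0.0], [0.0, -0.0, -1.0]]
force: [-0.1, -5.1, 2.1]
gripper_width: -0.0
grasp_force: 2.4
```

```bash
python3 st.py
```

```text
t 13.12 jig [ 0.0072 -0.0492  0.0552] tool y vs jig y deg -0.01 F jig [ 0.2 -5.1  2.1] grip -0.0
```

Now pushing amber (5 N). Continuing slowly.

{"fn": "step_arm", "kwargs": {
  "steps": [
    [0,0.004,0,0,-1],
    [0,0.008,0,0,-1],
    [0,0.012,0,0,-1],
    [0,0.016,0,0,-1],
    [0,0.02,0,0,-1],
    [0,0.024,0,0,-1],
    [0,0.028,0,0,-1]
  ]
}}

```text
t: 14.0
eef_pos: [0.5971, 0.0267, 0.0552]
tool_rot: [[-0.998, 0.068, -0.001], [0.068, 0.998, -0.0], [0.001, -0.0, -1.0]]
force: [-2.2, -5.2, 3.6]
gripper_width: 0.006
grasp_force: 2.9
```

```bash
python3 st.py; python3 - <<'E'
from seg import *
im=capture("side"); np.save("pics/side3.npy",im); cv2.imwrite("pics/s3.png",cv2.resize(im[145:285,165:300],None,fx=4.2,fy=4.2,interpolation=2)[:,:,::-1])
E
```

```text
t 14.0 jig [ 0.0071 -0.0215  0.0552] tool y vs jig y deg -0.01 F jig [-1.8 -5.4  3.6] grip 0.01
```

View pics/s3.png

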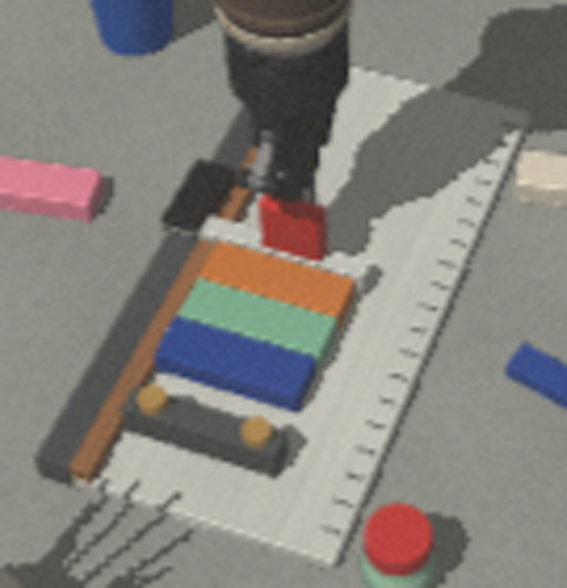

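Crop: the three bars are closed up at (255,330), the fence touches amber, and about 20 mm remain to the stop at (205,425).

{"fn": "step_arm", "kwargs": {
  "steps": [
    [0,0.003,0,0,-1],
    [0,0.006,0,0,-1],
    [0,0.009,0,0,-1],
    [0,0.012,0,0,-1],
    [0,0.014,0,0,-1]
  ]
}}

```text
t: 14.68
eef_pos: [0.598, 0.0407, 0.0552]
tool_rot: [[-0.998, 0.068, -0.001], [0.068, 0.998, -0.0], [0.001, -0.0, -1.0]]
force: [-1.5, -4.9, 3.0]
gripper_width: 0.001
grasp_force: 2.9
```

{"fn": "step_arm", "kwargs": {
  "steps": [
    [0,0.002,0,0,-1],
    [0,0.004,0,0,-1],
    [0,0.005,0,0,-1]
  ]
}}

```text
t: 15.05
eef_pos: [0.5983, 0.0456, 0.0552]
tool_rot: [[-0.998, 0.068, -0.001], [0.068, 0.998, -0.0], [0.001, -0.0, -1.0]]
force: [-1.9, -6.2, 3.6]
gripper_width: -0.0
grasp_force: 2.9
```

```bash
python3 st.py
```

```text
t 15.05 jig [ 0.0071 -0.0025  0.0552] tool y vs jig y deg -0.01 F jig [-1.5 -6.3  3.6] grip -0.0
```

{"fn": "step_arm", "kwargs": {
  "steps": [
    [0,0.0015,0,0,-1],
    [0,0.003,0,0,-1]
  ]
}}

```text
t: 15.3
eef_pos: [0.5985, 0.0485, 0.0552]
tool_rot: [[-0.998, 0.068, -0.001], [0.068, 0.998, -0.0], [0.001, -0.0, -1.0]]
force: [-2.2, -5.9, 2.4]
gripper_width: 0.003
grasp_force: 2.9
```

{"fn": "step_arm", "kwargs": {
  "steps": [
    [0,0.0015,0,0,-1],
    [0,0.0025,0,0,-1]
  ]
}}

```text
t: 15.55
eef_pos: [0.5987, 0.051, 0.0552]
tool_rot: [[-0.998, 0.068, -0.001], [0.068, 0.998, -0.0], [0.001, -0.0, -1.0]]
force: [-1.7, -6.3, 3.5]
gripper_width: -0.001
grasp_force: 2.9
```

{"fn": "step_arm", "kwargs": {
  "steps": [
    [0,0.0015,0,0,-1],
    [0,0.0025,0,0,-1]
  ]
}}

```text
t: 15.8
eef_pos: [0.5988, 0.0535, 0.0552]
tool_rot: [[-0.998, 0.068, -0.001], [0.068, 0.998, -0.0], [0.001, -0.0, -1.0]]
force: [-2.7, -5.5, 3.2]
gripper_width: -0.003
grasp_force: 2.9
```

```bash
python3 st.py
```

```text
t 15.8 jig [0.007  0.0054 0.0552] tool y vs jig y deg -0.01 F jig [-2.4 -5.7  3.2] grip -0.0
```

{"fn": "step_arm", "kwargs": {
  "steps": [
    [0,0.0015,0,0,-1],
    [0,0.003,0,0,-1]
  ]
}}

```text
t: 16.05
eef_pos: [0.5989, 0.0554, 0.0552]
tool_rot: [[-0.998, 0.068, -0.001], [0.068, 0.998, -0.002], [0.001, -0.002, -1.0]]
force: [-2.5, -10.3, 3.9]
gripper_width: 0.003
grasp_force: 5.5
```

{"fn": "step_arm", "kwargs": {
  "steps": [
    [0,0.0015,0,0,-1],
    [0,0.003,0,0,-1]
  ]
}}

```text
t: 16.3
eef_pos: [0.5989, 0.0555, 0.0552]
tool_rot: [[-0.998, 0.07, -0.002], [0.07, 0.998, -0.004], [0.001, -0.004, -1.0]]
force: [-4.0, -16.7, 5.8]
gripper_width: -0.002
grasp_force: 8.8
```

{"fn": "step_arm", "kwargs": {
  "steps": [
    [0,0.0015,0,0,-1],
    [0,0.003,0,0,-1]
  ]
}}

```text
t: 16.55
eef_pos: [0.5989, 0.0555, 0.0553]
tool_rot: [[-0.997, 0.072, -0.002], [0.072, 0.997, -0.007], [0.002, -0.007, -1.0]]
force: [-4.0, -23.6, 7.5]
gripper_width: 0.002
grasp_force: 12.3
```

Row is against the stop. I release, re-seat the bar ends if needed, then do the proper press.

{"fn": "step_arm", "kwargs": {
  "steps": [
    [0,-0.015,0,0,-1],
    [0,-0.03,0,0,-1],
    [0,-0.04,-0.05,0,-1],
    [0.08,-0.04,-0.09,0,-1],
    [0.14,-0.04,-0.09,0,-1],
    [0.2,-0.04,-0.09,0,-1],
    [0.2,-0.04,-0.09,0,-1]
  ]
}}

```text
t: 17.42
eef_pos: [0.3939, 0.037, 0.1453]
tool_rot: [[-0.998, 0.066, -0.001], [0.066, 0.998, 0.001], [0.001, 0.001, -1.0]]
force: [1.1, 0.1, 0.7]
gripper_width: -0.002
grasp_force: 0.0
```

```bash
cat > look.py <<'E'
import sys
from seg import *
z=np.load("jig.npz"); th=z["th"]; ex=np.array([np.cos(th),np.sin(th)]); ey=np.array([-ex[1],ex[0]]); tag=sys.argv[1]; out=[]
for n in("top","side"):
    im=capture(n); np.save(f"pics/{n}{tag}.npy",im)
    r=(145,285,165,300) if n=="side" else (145,222,168,296)
    c=im[r[0]:r[1],r[2]:r[3]]; out.append(cv2.resize(c,None,fx=400/c.shape[1],fy=400/c.shape[1],interpolation=2))
    for k,m in masks(n,im).items():
        P=plane(n,np.argwhere(m)[:,::-1],.08 if k=="red" else .032)[:,:2]-z["O"]; P=np.c_[P@ex,P@ey]; Q=P-P.mean(0); ev,V=np.linalg.eigh(Q.T@Q); d=V[:,1]*np.sign(V[0,1])
        print(n,k,np.round(P.mean(0),4),round(np.degrees(np.arctan2(d[1],d[0])),1),len(P))
h=max(o.shape[0] for o in out); cv2.imwrite(f"pics/l{tag}.png",np.hstack([cv2.copyMakeBorder(o,0,h-o.shape[0],0,0,0) for o in out])[:,:,::-1])
E
python3 st.py; python3 look.py 4
```

```text
t 17.43 jig [-0.1962 -0.0249  0.1453] tool y vs jig y deg 0.11 F jig [1.1 0.2 0.7] grip -0.0
top blue [0.0034 0.1214] -0.3 240
top green [0.0024 0.0891] 0.7 218
top amber [0.0206 0.0735] 54.0 326
top red [-0.0004  0.0274] 3.2 40
side blue [0.0044 0.1182] 0.1 268
side green [0.0017 0.088 ] -0.4 339
side amber [0.0051 0.0529] -0.0 287
side red [-0.1516  0.2014] 68.6 14
```

View pics/l4.png

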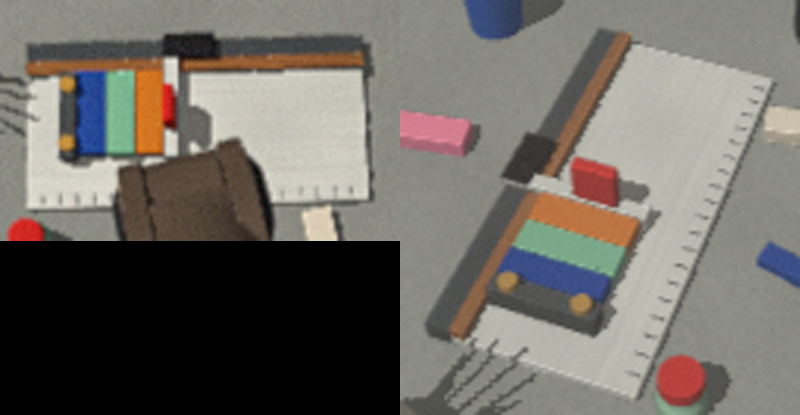

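The row is closed and square: stop at (68,115), blue, green, amber, then the fence at (172,105). Now I re-seat each end against the ledge with a gentle push.

{"fn": "step_arm", "kwargs": {
  "steps": [
    [-0.05,0.05,0,0,-1],
    [-0.088,0.078,0,0,-1],
    [-0.088,0.078,0.05,0,-1],
    [-0.088,0.078,0.1,0,-1],
    [-0.088,0.078,0.119,0,-1],
    [-0.11,0.078,0.119,0,-1],
    [-0.125,0.078,0.119,0,-1],
    [-0.133,0.078,0.119,0,-1],
    [-0.138,0.078,0.119,0,-1],
    [-0.141,0.078,0.119,0,-1]
  ]
}}

```text
t: 18.77
eef_pos: [0.5402, 0.105, 0.0259]
tool_rot: [[-0.998, 0.067, -0.007], [0.067, 0.998, -0.0], [0.007, -0.0, -1.0]]
force: [-13.8, 1.2, 8.7]
gripper_width: -0.0
grasp_force: 6.7
```

{"fn": "step_arm", "kwargs": {
  "steps": [
    [-0.0015,0,0,0,-1],
    [-0.003,0,0,0,-1],
    [-0.004,0,0,0,-1],
    [-0.004,0,0,0,-1]
  ]
}}

```text
t: 19.27
eef_pos: [0.5403, 0.1049, 0.0254]
tool_rot: [[-0.998, 0.066, -0.013], [0.066, 0.998, -0.0], [0.013, -0.001, -1.0]]
force: [-18.2, 1.2, 12.0]
gripper_width: -0.001
grasp_force: 9.5
```

```bash
python3 st.py
```

```text
t 19.27 jig [-0.0548  0.0528  0.0254] tool y vs jig y deg 0.09 F jig [-18.3  -0.1  12. ] grip -0.0
```

{"fn": "step_arm", "kwargs": {
  "steps": [
    [0.015,0,-0.001,0,-1],
    [0.025,0,-0.001,0,-1],
    [0.025,0.035,-0.001,0,-1],
    [0.025,0.035,-0.001,0,-1],
    [0.015,0.035,-0.001,0,-1],
    [0.009,0.035,-0.001,0,-1],
    [0.005,0.035,-0.001,0,-1],
    [0.002,0.035,-0.001,0,-1],
    [0,0.035,-0.001,0,-1],
    [0,0.035,-0.001,0,-1]
  ]
}}

```text
t: 20.52
eef_pos: [0.5425, 0.1388, 0.0259]
tool_rot: [[-0.998, 0.067, -0.015], [0.067, 0.998, -0.001], [0.015, -0.002, -1.0]]
force: [-22.7, 0.9, 12.6]
gripper_width: 0.0
grasp_force: 10.6
```

```bash
python3 st.py
```

```text
t 20.52 jig [-0.0549  0.0867  0.0259] tool y vs jig y deg 0.03 F jig [-22.8  -0.6  12.6] grip 0.0
```

{"fn": "step_arm", "kwargs": {
  "steps": [
    [0.015,0,-0.001,0,-1],
    [0.025,0,-0.001,0,-1],
    [0.025,0.033,-0.001,0,-1],
    [0.025,0.033,-0.001,0,-1],
    [0.015,0.033,-0.001,0,-1],
    [0.009,0.033,-0.001,0,-1],
    [0.005,0.033,-0.001,0,-1],
    [0.002,0.033,-0.001,0,-1],
    [0,0.033,-0.001,0,-1],
    [0,0.033,-0.001,0,-1]
  ]
}}

```text
t: 21.78
eef_pos: [0.5447, 0.1717, 0.027]
tool_rot: [[-0.998, 0.067, -0.015], [0.067, 0.998, -0.002], [0.015, -0.003, -1.0]]
force: [-22.3, 0.8, 14.5]
gripper_width: 0.003
grasp_force: 11.1
```

```bash
python3 st.py
```

```text
t 21.77 jig [-0.055   0.1197  0.027 ] tool y vs jig y deg 0.04 F jig [-22.3  -0.8  14.5] grip 0.0
```

{"fn": "step_arm", "kwargs": {
  "steps": [
    [0.02,0,0,0,-1],
    [0.04,0,-0.03,0,-1],
    [0.04,0,-0.09,0,-1],
    [0.02,-0.05,-0.12,0,-1],
    [-0.02,-0.1,-0.12,0,-1],
    [-0.055,-0.15,-0.12,0,-1],
    [-0.055,-0.155,-0.12,0,-1],
    [-0.055,-0.155,-0.12,0,-1],
    [-0.055,-0.155,-0.07,0,-1],
    [-0.055,-0.155,-0.029,0,-1]
  ]
}}

```text
t: 23.02
eef_pos: [0.5959, 0.0162, 0.0562]
tool_rot: [[-0.998, 0.065, 0.0], [0.065, 0.998, 0.001], [0.0, 0.001, -1.0]]
force: [0.5, 0.1, 0.2]
gripper_width: 0.001
grasp_force: 0.0
```

```bash
python3 st.py
```

```text
t 23.02 jig [ 0.0066 -0.032   0.0562] tool y vs jig y deg 0.15 F jig [0.5 0.1 0.2] grip 0.0
```

{"fn": "step_arm", "kwargs": {
  "steps": [
    [0,0.01,0,0,-1],
    [0,0.02,0,0,-1],
    [0,0.028,0,0,-1],
    [0,0.033,0,0,-1],
    [0,0.037,0,0,-1],
    [0,0.04,0,0,-1],
    [0,0.042,0,0,-1],
    [0,0.043,0,0,-1]
  ]
}}

```text
t: 24.02
eef_pos: [0.5993, 0.0553, 0.0574]
tool_rot: [[-0.998, 0.069, -0.0], [0.069, 0.998, -0.001], [0.0, -0.001, -1.0]]
force: [-1.6, -7.0, 3.6]
gripper_width: -0.002
grasp_force: 2.9
```

{"fn": "step_arm", "kwargs": {
  "steps": [
    [0,0.0015,0,0,-1],
    [0,0.0025,0,0,-1],
    [0,0.0025,0,0,-1]
  ]
}}

```text
t: 24.4
eef_pos: [0.5993, 0.0554, 0.0574]
tool_rot: [[-0.998, 0.07, -0.001], [0.07, 0.998, -0.004], [0.001, -0.004, -1.0]]
force: [-2.2, -9.6, 3.8]
gripper_width: -0.003
grasp_force: 5.1
```

```bash
python3 st.py
```

```text
t 24.4 jig [0.0074 0.0073 0.0574] tool y vs jig y deg -0.17 F jig [-1.6 -9.8  3.8] grip -0.0
```

{"fn": "step_arm", "kwargs": {
  "steps": [
    [0,0.0015,0,0,-1],
    [0,0.003,0,0,-1],
    [0,0.003,0,0,-1]
  ]
}}

```text
t: 24.78
eef_pos: [0.5993, 0.0555, 0.0574]
tool_rot: [[-0.997, 0.072, -0.001], [0.072, 0.997, -0.006], [0.001, -0.006, -1.0]]
force: [-2.1, -17.1, 5.4]
gripper_width: 0.0
grasp_force: 8.5
```

```bash
python3 st.py
```

```text
t 24.77 jig [0.0074 0.0074 0.0574] tool y vs jig y deg -0.29 F jig [ -0.9 -17.2   5.4] grip 0.0
```

Hold about 1 s, release smoothly and retreat.

{"fn": "step_arm", "kwargs": {
  "steps": [
    [0,0.0003,0,0,-1],
    [0,0.0003,0,0,-1],
    [0,0.0003,0,0,-1],
    [0,0.0003,0,0,-1],
    [0,0.0003,0,0,-1],
    [0,0.0003,0,0,-1],
    [0,0.0003,0,0,-1],
    [0,0.0003,0,0,-1]
  ]
}}

```text
t: 25.78
eef_pos: [0.5993, 0.0555, 0.0574]
tool_rot: [[-0.997, 0.073, -0.001], [0.073, 0.997, -0.006], [0.001, -0.007, -1.0]]
force: [-3.4, -17.5, 5.7]
gripper_width: -0.001
grasp_force: 8.8
```

{"fn": "step_arm", "kwargs": {
  "steps": [
    [0,-0.006,0,0,-1],
    [0,-0.015,0,0,-1],
    [0,-0.035,0,0,-1],
    [0,-0.045,-0.05,0,-1],
    [0,-0.09,-0.1,0,-1],
    [0,-0.15,-0.15,0,-1],
    [0.05,-0.2,-0.15,0,-1],
    [0.1,-0.25,-0.15,0,-1],
    [0.1,-0.25,-0.15,0,-1]
  ]
}}

```text
t: 26.9
eef_pos: [0.48, -0.1838, 0.2078]
tool_rot: [[-0.997, 0.072, 0.0], [0.072, 0.997, -0.0], [-0.0, -0.0, -1.0]]
force: [1.4, 0.7, 0.6]
gripper_width: -0.002
grasp_force: 0.0
```

```bash
python3 st.py; python3 look.py 5
```

```text
t 26.9 jig [-0.0955 -0.2394  0.2078] tool y vs jig y deg -0.26 F jig [1.4 0.8 0.6] grip -0.0
top blue [0.0039 0.1213] -0.3 242
top green [0.0027 0.089 ] 1.2 216
top amber [0.0204 0.0735] 54.2 324
top red [-0.0004  0.0274] 3.2 40
side blue [0.0046 0.1182] 0.3 266
side green [0.0036 0.088 ] 0.0 336
side amber [0.006  0.0529] 0.2 288
side red [-0.1438  0.2015] 80.9 19
```

View pics/l5.png

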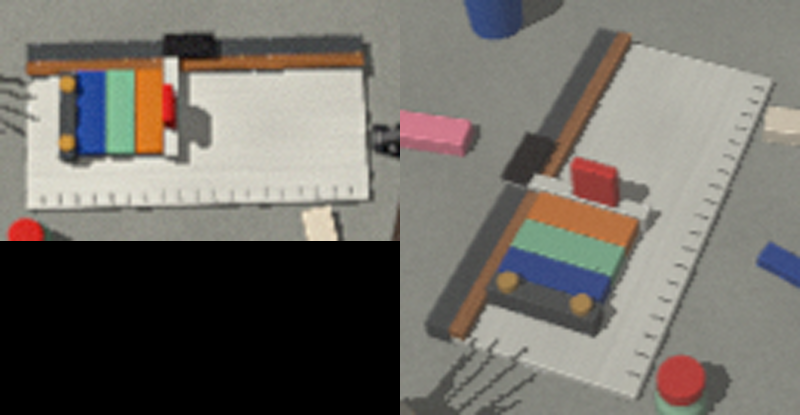

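The final view shows the row at (120,112) square against the stop and ledge, the fence touching amber at (172,105), and the arm clear.

```bash
python3 -c "
from cell import finish_job; print(finish_job())"
```

```text
the job is handed in; nothing more can be done
None
```

The job is handed in at about 27 s: all three bars are home against the ledge and closed up square on the end stop, pressed for about 1 s at 17 N on the tool (roughly 14 N on the glass after fence friction), and the fence is left touching the row.

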